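Close the gearhead cover: four clamp knobs crosswise in two passes

ROBOT

A 6-joint arm with a two-finger parallel gripper is mounted at the origin on the work surface. World frame = base frame: x ahead of the robot, y to its left, z up, the work surface at z = 0. Lengths are in mm, angles in rad, forces in N, time in s.
With the tool pointing down it reaches from about 400 to 925 mm from the base axis. Payload 12.5 kg.
Tool frame: the origin (TCP) lies midway between the tips of the shut fingers; the grasp point (between the pads) lies 19 mm behind it (env.pinch_z is the z of the grasp point in the tool frame, in mm); z points along the fingers, y is the line along which they close (so a half turn about z gives the same grasp; the last joint's range is limited). The gripper opens to 95 mm and grips with 3 to 60 N. Pads are 20 mm wide; open, the fingers measure 119 mm over their backs; the gripper's body (75 mm by 180 mm) begins 59 mm behind the grasp point.
Start: joints at [-0.106, 0.491, 1.559, -0, 1.092, -0.106], TCP at [625.017, 0.021, 214.661] pointing down, gripper open.
Joint ranges: [-3.1, 3.1], [-0.84, 2.19], [0.05, 2.79], [-1.13, 4.28], [0.06, 2.93], [-2.69, 2.69]. Speed limits (rad/s): [2.22, 2.22, 2.79, 3.14, 3.14, 3.14].

INTERFACE

Orientations are given as [roll, pitch, yaw] about the fixed x, y, z axes, in that order (R = Rz(yaw) Ry(pitch) Rx(roll)).
In Python, from cell import env, eyes gives the robot as it stands.
- The arm moves only by the shell command python3 -m inch 'ROWS'. ROWS is JSON, a list of rows, each a list of 3 entries, a list of its own where there are three numbers: the shift along the tool's x, y, z in units of 60 mm (1.0 is 60 mm), then the turn about the tool's z in units of 5 degrees (1.0 is 5 degrees), then the closure, from -1 (fully open) to 1 (shut). In form: [[[tx, ty, tz], turn, claw], ...]. A call has exactly 10 rows; each row shifts and turns the commanded pose from where the row before left it, along the tool's axes as they then stand; what a row does not reach is not made up. A row lasts 1/8 s, in which the tool goes at most 62.5 mm and 10.7 degrees, less where a joint would pass 70% of its speed; a pose out of reach is approached as far as the arm can. A call is refused whole if a number of a shift passes 1 or a number of a turn 1, either way. A call with a gripper value outside its range is refused whole. The fingers move at their own pace and stop on an object; the grip force is fixed at half the most. Time passes only in rows, so rows that do not move let the fingers close, or fill a call up. It gives the time, the measured TCP pose, the force, the opening and the grip force at its end, in the units of the state.
- env.state(): the state, without advancing time (a new reading comes with each control period).
- eyes.read_camera(name): name is "scene" or "side" or "wrist"; returns a dict with "pixels" (480x640x3 uint8, red, green, blue), "fx", "fy", "cx", "cy" (pixels), "extrinsics" (4x4, takes a point from world to camera coordinates). Camera axes: x right, y down, z forward; pixel columns grow to the right and rows downward; lengths in mm; the calibration is good to about 2 mm. A picture is of the moment at which its call begins. There is no depth.
- env.job_done(): hands the job in; it is judged then, once.
Trained networks look in a picture, given as the dict that the camera call returned (one of the last four; its "shot" number tells which), for a name from the list of things; names that differ only in an ending like _2 or _b are one class to them, and where a whole thing is asked for, a point or a joint stands for the part that bears it (a point fixed in the world has none). Each returns a list of dicts, best first, with "score" (0 to 1); they miss things now and then, are a little off and sometimes report something else, mostly with a low value. They report only what shows in the picture. A call takes as long as a camera call. They do not tell look-alikes from the thing itself.
- eyes.boxes_of(name, picture): "centre" ([row, column] in pixels, amid what is visible of it).
- eyes.cut_out(name, picture): "mask" (480x640 bool, what is visible of it) and "centre" ([row, column] in pixels, amid what is visible of it).
- eyes.spot_point(name, picture): "centre" ([row, column] in pixels: a listed point, or the origin of a listed thing).
The state is a dict: "t": time; "joints": joint angles; "qvel": joint speeds; "tau": joint torques, N m; "eef_pos": TCP position; "tcp_rot": TCP orientation; "ft_force": force on the tool from outside, world axes, zero at the start; "moment": the same for the moment, N m; "opening": opening from 0.0 (shut) to 1.0 (fully open); "grip_force": force on a finger pad.
Only numpy, scipy, OpenCV 4.12 (cv2) and the standard library are available. Lean on these libraries where they do the work, as an engineer would, in place of code of your own. Each camera call takes 0.05 s, during which the arm holds its last target. There are 200 camera calls.

TASK

Clamp the cover of the gearhead evenly with its four black knobs, in two passes, both starting at the knob by the brass plug, then the diagonally opposite one, then the other two. In the first pass give each knob about 30 degrees clockwise; in the second tighten each until you feel the cover seat and the knob is firm, without overtightening and crushing the seal. Leave the things around it alone.

Things in the scene. Friction and masses are not known exactly. Their poses are not given: they have to be found in the camera images.
- gearhead: fixed grey cast housing, foot plate 230 x 230 mm; origin at the centre of its underside on the bench, z up. A lip, top at 57 mm, frames the cover. A brass filler plug, 26 mm across, top at 57 mm, stands on the corner at (+98, +98) mm and marks the first knob, knobA; no other corner has one. The four knobs form a 110 mm square.
- cover: bare metal plate 160 x 160 x 10 mm, loose in the lip with 2.5 mm play; origin at the centre of its underside. Spring plungers lift it at first, underside 53.5 mm above the bench, 2.7 to 5.7 mm clear of four rubber seat pads under its corners. The pads are level with one another, but their height is hidden and varies: the seat has to be felt. At knob angle 0 the feet are 1.2 mm above the cover.
- knobA (a joint): black clamp knob at (+55, +55) mm from the housing's axis, by the brass plug in the housing's frame: angle in rad, growing clockwise seen from above = tightening. 0 to 0.15 at the start. Each rad feeds knob and foot 4.5 mm down. A steady drag of about 0.115 N m resists turning and holds up to about 25 N of clamping; a tighter knob eases back to that when let go.
- knobA_grip (a point): where to grip knobA: on its axis, moving with it, 8 mm below the top of its upright bar. The bar is 44 mm long (point x), 16 mm thick (point y: close the fingers along this) and stands 30 mm above a 34 mm disc whose top is 22 mm below this point. About 104 mm above the bench at the start; z up.
- footA: domed steel swivel foot of knobA, 24 mm across, 10 mm high; origin at the centre of its underside, which presses on the cover; it does not turn. Clamping adds 0.0045 N m per N to the drag: under 0.04 until the cover is on its pads, then 0.06 to 0.12 per 0.1 rad. Firm: 0.12 N m above the drag; over 0.3 the seal is crushed. Once stopped, the drag may read either way: compare like readings.
- knobB (a joint): black clamp knob at (+55, -55) mm in the housing's frame: angle in rad, growing clockwise seen from above = tightening. 0 to 0.15 at the start. Each rad feeds knob and foot 4.5 mm down. A steady drag of about 0.115 N m resists turning and holds up to about 25 N of clamping; a tighter knob eases back to that when let go.
- knobB_grip (a point): where to grip knobB: on its axis, moving with it, 8 mm below the top of its upright bar. The bar is 44 mm long (point x), 16 mm thick (point y: close the fingers along this) and stands 30 mm above a 34 mm disc whose top is 22 mm below this point. About 104 mm above the bench at the start; z up.
- footB: domed steel swivel foot of knobB, 24 mm across, 10 mm high; origin at the centre of its underside, which presses on the cover; it does not turn. Clamping adds 0.0045 N m per N to the drag: under 0.04 until the cover is on its pads, then 0.06 to 0.12 per 0.1 rad. Firm: 0.12 N m above the drag; over 0.3 the seal is crushed. Once stopped, the drag may read either way: compare like readings.
- knobC (a joint): black clamp knob at (-55, -55) mm, diagonally across from knobA in the housing's frame: angle in rad, growing clockwise seen from above = tightening. 0 to 0.15 at the start. Each rad feeds knob and foot 4.5 mm down. A steady drag of about 0.115 N m resists turning and holds up to about 25 N of clamping; a tighter knob eases back to that when let go.
- knobC_grip (a point): where to grip knobC: on its axis, moving with it, 8 mm below the top of its upright bar. The bar is 44 mm long (point x), 16 mm thick (point y: close the fingers along this) and stands 30 mm above a 34 mm disc whose top is 22 mm below this point. About 104 mm above the bench at the start; z up.
- footC: domed steel swivel foot of knobC, 24 mm across, 10 mm high; origin at the centre of its underside, which presses on the cover; it does not turn. Clamping adds 0.0045 N m per N to the drag: under 0.04 until the cover is on its pads, then 0.06 to 0.12 per 0.1 rad. Firm: 0.12 N m above the drag; over 0.3 the seal is crushed. Once stopped, the drag may read either way: compare like readings.
- knobD (a joint): black clamp knob at (-55, +55) mm, diagonally across from knobB in the housing's frame: angle in rad, growing clockwise seen from above = tightening. 0 to 0.15 at the start. Each rad feeds knob and foot 4.5 mm down. A steady drag of about 0.115 N m resists turning and holds up to about 25 N of clamping; a tighter knob eases back to that when let go.
- knobD_grip (a point): where to grip knobD: on its axis, moving with it, 8 mm below the top of its upright bar. The bar is 44 mm long (point x), 16 mm thick (point y: close the fingers along this) and stands 30 mm above a 34 mm disc whose top is 22 mm below this point. About 104 mm above the bench at the start; z up.
- footD: domed steel swivel foot of knobD, 24 mm across, 10 mm high; origin at the centre of its underside, which presses on the cover; it does not turn. Clamping adds 0.0045 N m per N to the drag: under 0.04 until the cover is on its pads, then 0.06 to 0.12 per 0.1 rad. Firm: 0.12 N m above the drag; over 0.3 the seal is crushed. Once stopped, the drag may read either way: compare like readings.
- parts_bin: bystander: orange open bin, 120 x 170 x 60 mm; leave alone. Origin at its underside.
- tweezers: bystander: steel tweezers about 105 mm long, 5 mm thick; leave alone. Origin at its underside.
- collet: bystander: small steel collet, 28 mm across, 36 mm high, standing; leave alone. Origin at its underside.
- wrench: bystander: steel wrench lying flat; leave alone. Origin at its underside.
- oil_bottle: bystander: brown oil bottle, 48 mm across, 110 mm high; leave alone. Origin at its underside.
- bearing_ring: bystander: steel ring, 44 mm across, 12 mm high; leave alone. Origin at its underside.
- brush: bystander: bench brush lying flat; leave alone. Origin at its underside.
- gauge_block: bystander: dark steel block 50 x 30 x 20 mm; leave alone. Origin at its underside.
Things that resemble listed ones, but are neither listed nor needed, are in the scene too. What is shaped like the cover but blue or red is not meant.

How it is judged (in metres and radians):
On the way, in this order (a step that is already met when the one before it is completed fails the run):
1. first pass: knobA (by the plug) is past 0.35 rad (value of joint knobA above 0.35 rad), for 0.1 s.
2. first pass: knobC, diagonally opposite, is past 0.35 rad (value of joint knobC above 0.35 rad), for 0.1 s.
3. first pass: one of knobB and knobD is past 0.35 rad (value of joint any of knobB, knobD above 0.35 rad), for 0.1 s.
4. first pass: all four knobs are past 0.35 rad (value of joint each of knobA, knobB, knobC, knobD above 0.35 rad), for 0.1 s.
5. second pass: knobA is firm, its foot on the cover with over 11 N (contact force between footA and cover above 11 N), for 0.1 s.
6. second pass: knobC is firm, over 11 N (contact force between footC and cover above 11 N), for 0.1 s.
7. second pass: one of knobB and knobD is firm, over 11 N (contact force between any of footB, footD and cover above 11 N), for 0.1 s.
8. second pass: both knobB and knobD are firm, over 11 N (contact force between each of footB, footD and cover above 11 N), for 0.1 s.
At the end, for the whole second after the job is handed in: Each of the four feet presses on the cover with more than 11 N; the cover is at rest and level within 0.012 rad (all of step 8 and contact force between each of footA, footC and cover above 11 N and angle between cover's own z axis and vertical below 0.012 rad and linear speed of cover below 0.01 m/s); the robot touches nothing.
It fails at once if a knob is overtightened: its foot presses on the cover with more than 70 N (contact force between any of footA, footB, footC, footD and cover above 70 N).
It fails at once if one of the loose things around the gearhead is moved more than 30 mm (distance of any of parts_bin, tweezers, collet, wrench, oil_bottle, bearing_ring, brush, gauge_block from where it was at the start of the episode above 0.03 m).
It also fails if it takes over 72 s, if anything falls off the work surface, if the arm or the gripper's body presses on something with over 40 N, if the wrist force passes 120 N, or if a joint passes its speed limit or range.

## Working session

There is one attempt and no reset: what is moved stays moved. The work goes in short steps, Python scripts to look and compute and a shell command to move; the robot and the scene stay as the last step left them, time stands still between calls to the robot, and variables do not carry over. Pictures are saved under pics/ and viewed, at most 10 in all, crops included, and the job is handed in when it is done.

```bash
ls; mkdir -p pics
cat > h.py <<'E'
import numpy as np, cv2
from cell import env, eyes
def save(p,n): cv2.imwrite('pics/'+n,p['pixels'][:,:,::-1])
def ray(p,rc,z):
    E=np.array(p['extrinsics']);R=E[:3,:3];o=-R.T@E[:3,3]
    d=R.T@np.array([(rc[1]-p['cx'])/p['fx'],(rc[0]-p['cy'])/p['fy'],1.])
    return o+d*(z-o[2])/d[2]
E
python3 - <<'E'
from h import *
print(env.state())
a=eyes.read_camera('scene');save(a,'scene.png')
b=eyes.read_camera('side');save(b,'side.png')
c=eyes.read_camera('wrist');save(c,'wrist.png')
for nm,p in(('scene',a),('side',b),('wrist',c)):
    print(nm, 'cam at', ray(p,[0,0],0)*0 + (-np.array(p['extrinsics'])[:3,:3].T@np.array(p['extrinsics'])[:3,3]).round(0))
    for k,z in(('knobA_grip',104),('gearhead',0)):
        for d in eyes.spot_point(k,p)[:8]: print(k,round(d['score'],2),np.round(d['centre'],1),ray(p,d['centre'],z).round(1))
E
```

```text
pics
{'t': 0.0, 'joints': array([-1.05572548e-01,  4.91533848e-01,  1.55945212e+00,  7.93670875e-06,
        1.09170010e+00, -1.05601700e-01]), 'qvel': array([-0.00025126,  0.00025299, -0.0001934 ,  0.0004434 , -0.00160951,
       -0.00179254]), 'tau': array([-9.52334158e-04, -6.12640929e+01, -2.58175153e+01,  6.92750537e-02,
        4.83079045e-02, -1.38641695e-05]), 'eef_pos': array([6.24754356e+02, 6.78361116e-02, 2.14076803e+02]), 'tcp_rot': array([-3.14050607e+00, -1.22251784e-04,  1.57082175e+00]), 'ft_force': array([-0.02426481, -0.0885527 ,  0.25501341]), 'moment': array([ 0.02506346, -0.00703388,  0.00034335]), 'grip_force': 0.0, 'opening': 1.001425194067288}
scene cam at [1544. -182.  922.]
knobA_grip 0.82 [259.7 328.1] [553.5  35.5 104. ]
gearhead 0.86 [303.6 291.9] [569.8 -48.8  -0. ]
gearhead 0.72 [349.1 119.7] [ 647.1 -421.2    0. ]
side cam at [  15. -969. 1373.]
knobA_grip 0.65 [388.3 374.6] [ 399.3 -471.4  104. ]
knobA_grip 0.58 [219.8 339.5] [562.1  21.3 104. ]
gearhead 0.56 [263.7 348.1] [551.8 -59.3   0. ]
wrist cam at [626.  67. 385.]
knobA_grip 0.9 [206.  244.7] [562.9  26.5 104. ]
knobA_grip 0.67 [281.2 179.5] [504.  -37.9 104. ]
```

View pics/scene.png

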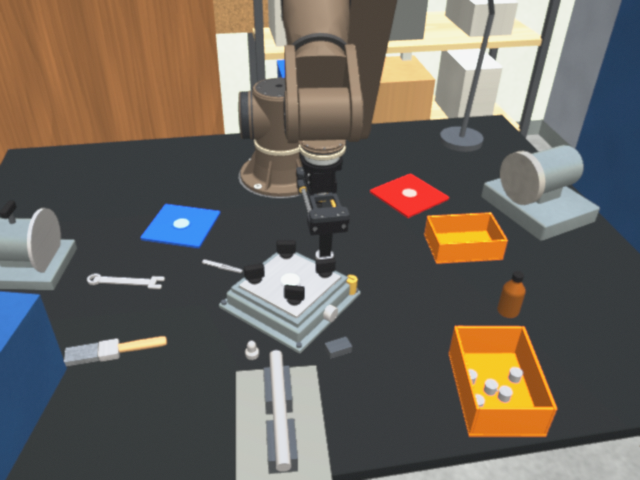

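View pics/side.png

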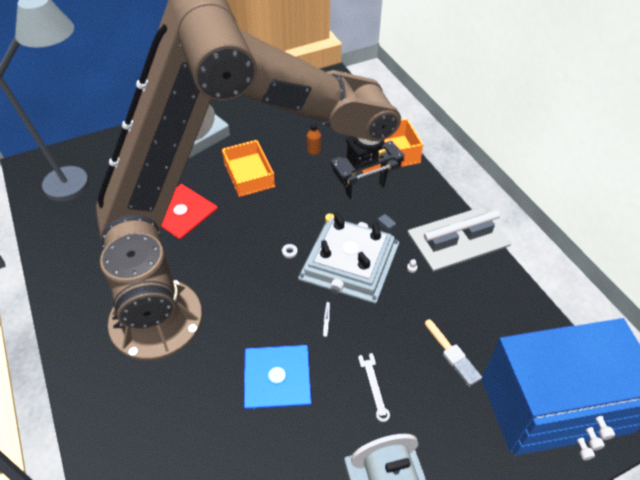

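View pics/wrist.png

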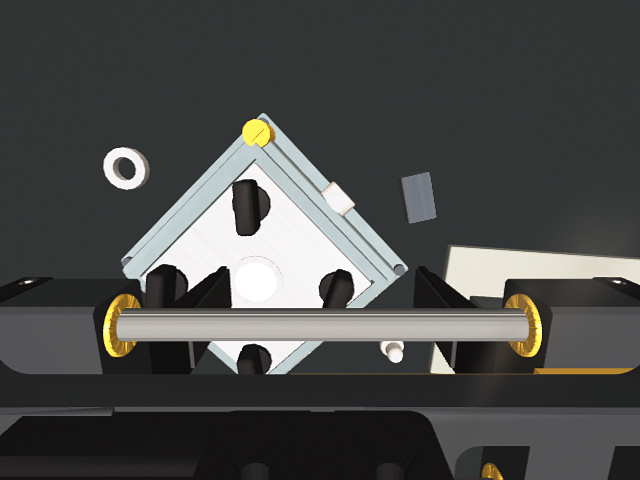

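The scene shows the grey gearhead at about (292,295), its plug at (352,285). The wrist view has the plug at (257,132) and knobA at (248,205), so the housing is turned by about 45 degrees. The motor-like look-alikes stand far off. I'm moving the wrist camera to see all four knobs.

```bash
python3 -m inch '[[[-0.4,-0.3,-0.4],0,-1],[[-0.4,-0.3,-0.4],0,-1],[[-0.4,-0.3,-0.4],0,-1],[[-0.3,-0.1,-0.4],0,-1],[[0,0,0],0,-1],[[0,0,0],0,-1],[[0,0,0],0,-1],[[0,0,0],0,-1],[[0,0,0],0,-1],[[0,0,0],0,-1]]'
python3 - <<'E'
from h import *
c=eyes.read_camera('wrist');save(c,'wrist2.png')
print(env.state()['eef_pos'])
for k,z in(('knobA_grip',104),('knobA',90),('gearhead',0),('cover',53.5)):
    for d in eyes.spot_point(k,c)[:8]: print(k,round(d['score'],2),np.round(d['centre'],1),ray(c,d['centre'],z).round(1))
vis=c['pixels'].copy()
for d in eyes.cut_out('knobA',c):
    m=d['mask'];print(round(d['score'],2),d['centre'],m.sum())
E
```

```text
t: 1.7
eef_pos: [565.0, -89.9, 310.5]
tcp_rot: [-3.142, -0.0, 1.571]
ft_force: [1.1, -1.0, 0.6]
opening: 1.001
grip_force: 0.0
[565.02403918 -89.91276934 310.55015554]
knobA_grip 0.89 [106.4 315.7] [559.4  24.6 104. ]
knobA_grip 0.38 [184.5 385.9] [634.2 -54.  104. ]
knobA_grip 0.21 [249.1 425.3] [ 681.4 -125.6  104. ]Traceback (most recent call last):
  File "<stdin>", line 5, in <module>
ValueError: it knows: bearing_ring, brush, collet, cover, footA, footB, footC, footD, gauge_block, gearhead, knobA_grip, knobB_grip, knobC_grip, knobD_grip, oil_bottle, parts_bin, tweezers, wrench
```

View pics/wrist2.png

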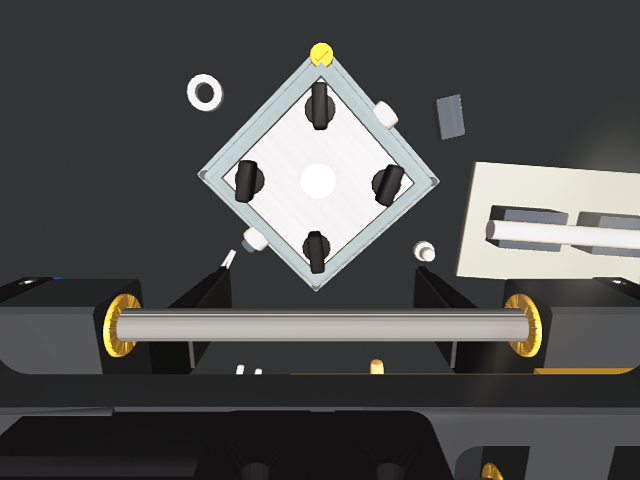

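The view shows all four knobs: A (320,105), right one (388,184), C (317,250), left one (249,181), with the plug at (321,55). I'll fit each knob's position and bar angle by matching silhouettes.

```bash
cat > fit.py <<'E'
from h import *
from scipy.optimize import minimize
def proj(p,X):
    E=np.array(p['extrinsics']);q=X@E[:3,:3].T+E[:3,3]
    return np.c_[p['fx']*q[:,0]/q[:,2]+p['cx'],p['fy']*q[:,1]/q[:,2]+p['cy']]
S=4
def sil(p,v,win,z=104):
    x,y,th=v[:3];r0,c0,h=win
    m=np.zeros((2*h*S,2*h*S),np.uint8);R=np.array([[np.cos(th),-np.sin(th)],[np.sin(th),np.cos(th)]])
    b=np.array([[22,8],[-22,8],[-22,-8],[22,-8]])@R.T+[x,y]
    t=np.linspace(0,2*np.pi,40);d=17*np.c_[np.cos(t),np.sin(t)]+[x,y]
    for P in(np.r_[np.c_[b,np.full(4,z+8)],np.c_[b,np.full(4,z-22)]],np.c_[d,np.full(40,z-22)]):
        u=(proj(p,P)-[c0-h,r0-h]+.5)*S
        cv2.fillConvexPoly(m,cv2.convexHull(np.round(u*16).astype(np.int32)),255,shift=4)
    return cv2.resize(m,(2*h,2*h),interpolation=cv2.INTER_AREA)/255.
def fitknob(p,xy,z=104,h=40):
    c,r=proj(p,np.array([[xy[0],xy[1],z-8.]]))[0].round().astype(int)
    win=(r,c,h);g=p['pixels'][r-h:r+h,c-h:c+h].max(2).astype(float)
    m=np.clip((150-g)/90,0,1)
    yy,xx=np.mgrid[-h:h,-h:h];w=(yy**2+xx**2<30**2)   # near the knob only
    f=lambda v:(w*abs(sil(p,v,win,z)-m)).sum()
    best=None
    for th in np.radians(np.arange(0,180,15)):
        o=minimize(f,[xy[0],xy[1],th],method='Nelder-Mead',options=dict(initial_simplex=[[xy[0]-4,xy[1]-4,th-.1],[xy[0]+5,xy[1],th],[xy[0],xy[1]+5,th],[xy[0],xy[1],th+.2]],maxiter=120))
        if best is None or o.fun<best.fun:best=o
    return best.x,best.fun
E
python3 - <<'E'
from fit import *
c=eyes.read_camera('wrist');P=[]
for n,rc in(('A',(105,320)),('right',(184,388)),('C',(250,317)),('left',(181,249))):
    v,f=fitknob(c,ray(c,rc,96)[:2]);P.append(v);print(n,v[:2].round(1),np.degrees(v[2]).round(1)%180,round(f,1))
P=np.array(P)[:,:2];print(P.mean(0),[np.linalg.norm(P[i]-P[i-1]).round(1) for i in range(4)],np.degrees(np.arctan2(*(P[0]-P[2])[::-1])),np.degrees(np.arctan2(*(P[1]-P[3])[::-1])))
print(ray(c,(55,321),57),env.state()['t'])
E
```

```text
A [562.7  25. ] 90.5 286.9
right [638.1 -54.4] 71.4 170.3
C [ 558.9 -129.3] 93.4 117.3
left [483.1 -49.9] 84.0 156.3
[560.70577989 -52.1483144 ] [np.float64(109.3), np.float64(109.5), np.float64(109.1), np.float64(109.8)] 88.5942789148937 -1.6468465701347588
[564.70855042  84.06681222  57.        ] 1.85
```

```bash
python3 -m inch '[[[0.384,-0.008,0.4],0,-1],[[0.384,-0.008,0.4],0,-1],[[0.384,-0.008,0.4],0,-1],[[0.384,-0.008,0.4],0,-1],[[0.384,-0.008,0.4],0,-1],[[0,0,0.4],0,-1],[[0,0,0.4],0,-1],[[0,0,0.4],0,-1],[[0,0,0.3],0,-1],[[0,0,0.2],0,-1]]'
python3 -c "
from h import *
print(env.state()['moment'],env.pinch_z)
c=eyes.read_camera('wrist');save(c,'w3.png')"
```

```text
t: 3.1
eef_pos: [562.5, 25.2, 87.9]
tcp_rot: [-3.141, -0.0, 1.571]
ft_force: [0.7, 0.0, 0.8]
opening: 1.0
grip_force: 0.0
[ 0.00117718  0.00031212 -0.02240808] -18.8
```

View pics/w3.png

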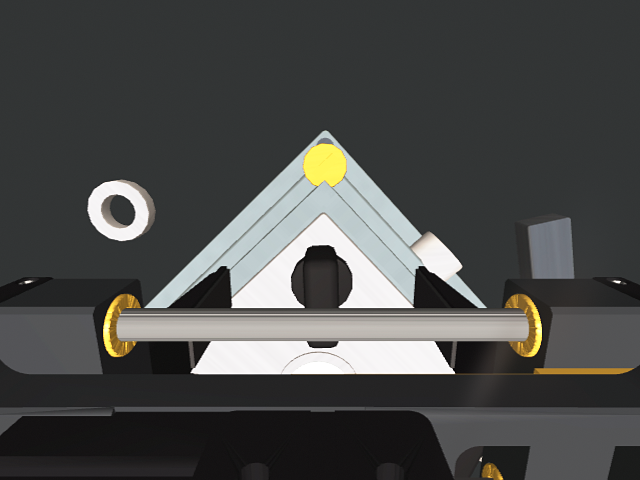

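KnobA's bar sits centred between the open fingers at about (322,295). I'm closing on it.

```bash
python3 -m inch '[[[0,0,0],0,1],[[0,0,0],0,1],[[0,0,0],0,1],[[0,0,0],0,1],[[0,0,0],0,1],[[0,0,0],0,1],[[0,0,0],0,1],[[0,0,0.0065],1,1],[[0,0,0.0065],1,1],[[0,0,0.0065],1,1]]'
python3 -c "
from h import *
print(env.state()['moment'])"
```

```text
t: 4.4
eef_pos: [562.3, 25.3, 87.1]
tcp_rot: [-3.141, 0.0, 1.306]
ft_force: [-0.8, 0.3, -1.8]
opening: 0.17
grip_force: 29.1
[0.03672244 0.13135912 0.10602421]
```

```bash
python3 -m inch '[[[0,0,0.0065],1,1],[[0,0,0.0065],1,1],[[0,0,0.0065],1,1],[[0,0,0],0,1],[[0,0,0],0,-1],[[0,0,0],0,-1],[[0,0,0],0,-1],[[0,0,-0.3],0,-1],[[0,0,-0.35],0,-1],[[0,0,-0.35],0,-1]]'
```

```text
t: 5.65
eef_pos: [562.6, 25.2, 147.0]
tcp_rot: [3.141, -0.0, 1.048]
ft_force: [0.0, -0.7, 0.6]
opening: 0.74
grip_force: 0.0
```

```bash
python3 -m inch '[[[-0.567,0.308,0],0,-1],[[-0.567,0.308,0],0,-1],[[-0.567,0.308,0],0,-1],[[-0.567,0.308,0],0,-1],[[0,0,0.1],-1,-1],[[0,0,0.2],-1,-1],[[0,0,0.2],-1,-1],[[0,0,0.2],-1,-1],[[0,0,0.2],-1,-1],[[0,0,0.1],-1,-1]]'
```

```text
t: 6.9
eef_pos: [558.5, -129.6, 85.8]
tcp_rot: [-3.141, -0.0, 1.574]
ft_force: [-0.7, 0.5, 0.5]
opening: 1.001
grip_force: 0.0
```

```bash
python3 -m inch '[[[0,0,-0.015],-0.7,1],[[0,0,0],0,1],[[0,0,0],0,1],[[0,0,0],0,1],[[0,0,0],0,1],[[0,0,0],0,1],[[0,0,0],0,1],[[0,0,0],0,1],[[0,0,0.0065],1,1],[[0,0,0.0065],1,1]]'
python3 -c "
from h import *
print(env.state()['moment'])"
python3 -m inch '[[[0,0,0.0065],1,1],[[0,0,0.0065],1,1],[[0,0,0.0065],1,1],[[0,0,0.0065],1,1],[[0,0,0],0,1],[[0,0,0],0,-0.2],[[0,0,0],0,-0.2],[[0,0,0],0,-0.2],[[0,0,-0.5],0,-0.2],[[0,0,-0.5],0,-0.2]]'
```

```text
t: 8.15
eef_pos: [557.9, -129.4, 86.3]
tcp_rot: [-3.14, -0.0, 1.455]
ft_force: [-3.3, 0.1, 0.1]
opening: 0.168
grip_force: 29.8
[-0.00196983  0.53268202  0.08662029]
t: 9.4
eef_pos: [558.5, -129.6, 145.5]
tcp_rot: [-3.141, 0.0, 1.109]
ft_force: [0.1, -0.3, -0.2]
opening: 0.587
grip_force: 0.0
```

```bash
python3 -m inch '[[[0.43,0.158,0],0,-0.2],[[0.43,0.158,0],0,-0.2],[[0.43,0.158,0],0,-0.2],[[0.43,0.158,0],0,-0.2],[[0,0,0.2],-0.8,-0.2],[[0,0,0.3],-0.8,-0.2],[[0,0,0.3],0,-0.2],[[0,0,0.175],0,-0.2],[[0,0,0],0,-0.2],[[0,0,0],0,1]]'
python3 -m inch '[[[0,0,0],0,1],[[0,0,0],0,1],[[0,0,0],0,1],[[0,0,0],0,1],[[0,0,0.0065],1,1],[[0,0,0.0065],1,1],[[0,0,0.0065],1,1],[[0,0,0.0065],1,1],[[0,0,0.0065],1,1],[[0,0,0.0065],1,1]]'
python3 -c "
from h import *
print(env.state()['moment'])"
```

```text
t: 10.65
eef_pos: [638.9, -54.3, 86.9]
tcp_rot: [3.141, -0.0, 1.247]
ft_force: [1.0, 0.3, 0.1]
opening: 0.54
grip_force: 0.0
t: 11.9
eef_pos: [638.6, -54.3, 84.2]
tcp_rot: [3.141, 0.0, 0.722]
ft_force: [0.1, -0.1, 1.1]
opening: 0.164
grip_force: 30.0
[-0.21920647  0.34155022  0.13473526]
```

```bash
python3 -m inch '[[[0,0,0],0,1],[[0,0,0],0,-0.2],[[0,0,0],0,-0.2],[[0,0,0],0,-0.2],[[0,0,-0.5],0,-0.2],[[0,0,-0.5],0,-0.2],[[-0.475,-0.442,0],0,-0.2],[[-0.475,-0.442,0],0,-0.2],[[-0.475,-0.442,0],0,-0.2],[[-0.475,-0.442,0],0,-0.2]]'
python3 -m inch '[[[0,0,0],-1,-0.2],[[0,0,0],-1,-0.2],[[0,0,0],-1,-0.2],[[0,0,0.1],-1,-0.2],[[0,0,0.2],-1,-0.2],[[0,0,0.2],-1,-0.2],[[0,0,0.2],-1,-0.2],[[0,0,0.2],-1,-0.2],[[0,0,0.06],-0.5,-0.2],[[0,0,0],0,-0.2]]'
```

```text
t: 13.15
eef_pos: [481.7, -50.1, 144.1]
tcp_rot: [3.141, -0.0, 0.725]
ft_force: [-0.3, -0.5, 0.5]
opening: 0.599
grip_force: 0.0
t: 14.4
eef_pos: [482.9, -50.2, 86.2]
tcp_rot: [-3.141, -0.0, 1.466]
ft_force: [-0.5, 1.3, 0.2]
opening: 0.597
grip_force: 0.0
```

```bash
python3 -m inch '[[[0,0,0],0,1],[[0,0,0],0,1],[[0,0,0],0,1],[[0,0,0],0,1],[[0,0,0.0065],1,1],[[0,0,0.0065],1,1],[[0,0,0.0065],1,1],[[0,0,0.0065],1,1],[[0,0,0.0065],1,1],[[0,0,0.0065],1,1]]'
python3 -c "
from h import *
print(env.state()['moment'])"
python3 -m inch '[[[0,0,0],0,1],[[0,0,0],0,-0.2],[[0,0,0],0,-0.2],[[0,0,0],0,-0.2],[[0,0,-0.5],0,-0.2],[[0,0,-0.5],0,-0.2],[[0,0,-0.5],0,-0.2],[[0,0,-0.5],0,-0.2],[[0,0,-0.5],0,-0.2],[[-0.5,0,-0.5],0,-0.2]]'
python3 - <<'E'
from fit import *
c=eyes.read_camera('wrist');save(c,'w4.png')
for n,xy in(('A',(562.7,25.6)),('B',(638.5,-54.2)),('C',(558.7,-129.7)),('D',(482.9,-50.1))):
    u=proj(c,np.array([[*xy,100.]]))[0];print(n,u.round())
    if 40<u[0]<600 and 40<u[1]<440: v,f=fitknob(c,xy,102);print(v[:2].round(1),np.degrees(v[2]).round(1)%180,round(f,1))
E
```

```text
t: 15.65
eef_pos: [482.4, -50.3, 84.2]
tcp_rot: [-3.141, 0.001, 0.94]
ft_force: [-3.0, -1.3, 4.0]
opening: 0.166
grip_force: 30.0
[-0.28870794  0.61051466  0.06932693]
t: 16.9
eef_pos: [465.6, -74.1, 265.0]
tcp_rot: [3.141, -0.0, 0.945]
ft_force: [0.7, -0.7, 0.4]
opening: 0.602
grip_force: 0.0
A [344.  73.]
[562.9  25.8] 57.6 288.8
B [464.  97.]
[637.  -54.9] 42.0 231.2
C [432. 216.]
[ 558.3 -129. ] 68.2 278.4
D [321. 195.]
[482.8 -50.3] 54.1 156.4
```

View pics/w4.png

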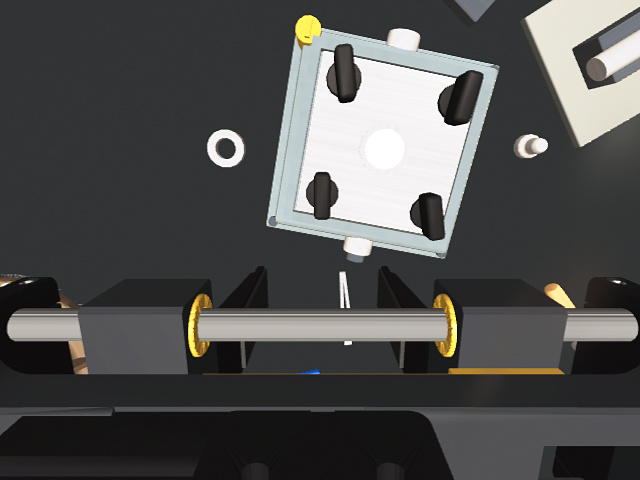

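```bash
cat > m.py <<'E'
from h import *
s=env.state();print('mz',s['moment'].round(3)[2],'tau6',s['tau'][5].round(3))
E
python3 -m inch '[[[0.458,0.067,0.3],0,-0.2],[[0.458,0.067,0.3],0,-0.2],[[0.458,0.067,0.3],0,-0.2],[[0.458,0.067,0.3],0,-0.2],[[0.458,0.067,0.3],0,-0.2],[[0,0,0.4],-0.6,-0.2],[[0,0,0.4],-0.6,-0.2],[[0,0,0.4],0,-0.2],[[0,0,0.3],0,-0.2],[[0,0,0],0,-0.2]]'
python3 m.py
```

```text
t: 18.2
eef_pos: [561.7, 24.9, 82.9]
tcp_rot: [-3.139, 0.001, 1.047]
ft_force: [-0.4, -0.2, 0.6]
opening: 0.597
grip_force: 0.0
mz 0.006 tau6 -0.002
```

```bash
python3 -m inch '[[[0.015,0.005,-0.015],0,1],[[0,0,0],0,1],[[0,0,0],0,1],[[0,0,0],0,1],[[0,0,0],0,1],[[0,0,0],0,1],[[0,0,0.0065],1,1],[[0,0,0.0065],1,1],[[0,0,0.0065],1,1],[[0,0,0.0065],1,1]]'; python3 m.py
python3 -c "
from h import *
eyes.read_camera('wrist')"; python3 m.py
```

```text
t: 19.45
eef_pos: [562.9, 25.5, 83.6]
tcp_rot: [-3.142, 0.0, 0.696]
ft_force: [-1.3, 0.9, 4.0]
opening: 0.171
grip_force: 29.9
mz 0.084 tau6 -1.034
mz -0.021 tau6 -0.705
```

```bash
python3 -m inch '[[[0,0,0.0013],0.2,1],[[0,0,0.0013],0.2,1],[[0,0,0.0013],0.2,1],[[0,0,0.0013],0.2,1],[[0,0,0.0013],0.2,1],[[0,0,0.0013],0.2,1],[[0,0,0.0013],0.2,1],[[0,0,0.0013],0.2,1],[[0,0,0.0013],0.2,1],[[0,0,0.0013],0.2,1]]'; python3 m.py
```

```text
t: 20.75
eef_pos: [563.0, 25.4, 82.8]
tcp_rot: [3.141, 0.0, 0.524]
ft_force: [-2.8, 0.5, 5.2]
opening: 0.168
grip_force: 29.9
mz 0.156 tau6 -0.117
```

```bash
python3 -m inch '[[[0,0,0.0013],0.2,1],[[0,0,0.0013],0.2,1],[[0,0,0.0013],0.2,1],[[0,0,0.0013],0.2,1],[[0,0,0.0013],0.2,1],[[0,0,0.0013],0.2,1],[[0,0,0.0013],0.2,1],[[0,0,0.0013],0.2,1],[[0,0,0.0013],0.2,1],[[0,0,0.0013],0.2,1]]'; python3 m.py
```

```text
t: 22.0
eef_pos: [563.0, 25.3, 82.2]
tcp_rot: [3.141, -0.0, 0.35]
ft_force: [-3.8, -1.2, 7.4]
opening: 0.17
grip_force: 29.9
mz 0.192 tau6 -0.028
```

```bash
python3 -m inch '[[[0,0,0.0013],0.2,1],[[0,0,0.0013],0.2,1],[[0,0,0.0013],0.2,1],[[0,0,0.0013],0.2,1],[[0,0,0.0013],0.2,1],[[0,0,0],0,1],[[0,0,0],0,1],[[0,0,0],0,1],[[0,0,0.001],0.1,1],[[0,0,0.001],0.1,1]]'; python3 m.py
```

```text
t: 23.25
eef_pos: [563.1, 25.2, 81.9]
tcp_rot: [3.141, -0.0, 0.246]
ft_force: [-3.7, -0.8, 9.6]
opening: 0.171
grip_force: 29.9
mz 0.27 tau6 0.149
```

```bash
python3 -m inch '[[[0,0,0],0,-0.2],[[0,0,0],0,-0.2],[[0,0,0],0,-0.2],[[0,0,-0.5],0,-0.2],[[0,0,-0.5],0,-0.2],[[-0.14,0.497,0],0,-0.2],[[-0.14,0.497,0],0,-0.2],[[-0.14,0.497,0],0,-0.2],[[-0.14,0.497,0],0,-0.2],[[-0.14,0.497,0],0,-0.2]]'
python3 -m inch '[[[0,0,0],-1,-0.2],[[0,0,0],-1,-0.2],[[0,0,0],-1,-0.2],[[0,0,0],-1,-0.2],[[0,0,0.1],-1,-0.2],[[0,0,0.2],-1,-0.2],[[0,0,0.2],-1,-0.2],[[0,0,0.2],-1,-0.2],[[0,0,0.2],-1,-0.2],[[0,0,0.06],-0.9,-0.2]]'; python3 m.py
```

```text
t: 24.5
eef_pos: [558.3, -130.4, 141.3]
tcp_rot: [3.142, -0.0, 0.244]
ft_force: [-0.2, -0.0, -0.3]
opening: 0.595
grip_force: 0.0
t: 25.75
eef_pos: [558.1, -129.3, 82.9]
tcp_rot: [-3.141, 0.0, 1.111]
ft_force: [-0.5, 0.5, 0.1]
opening: 0.604
grip_force: 0.0
mz -0.012 tau6 0.98
```

```bash
python3 -m inch '[[[0,0,0],0,1],[[0,0,0],0,1],[[0,0,0],0,1],[[0,0,0],0,1],[[0,0,0.0065],1,1],[[0,0,0.0065],1,1],[[0,0,0.0065],1,1],[[0,0,0.0065],1,1],[[0,0,0.0065],1,1],[[0,0,0],0,1]]'
python3 -m inch '[[[0,0,0.0013],0.2,1],[[0,0,0.0013],0.2,1],[[0,0,0.0013],0.2,1],[[0,0,0.0013],0.2,1],[[0,0,0.0013],0.2,1],[[0,0,0.0013],0.2,1],[[0,0,0.0013],0.2,1],[[0,0,0.0013],0.2,1],[[0,0,0.0013],0.2,1],[[0,0,0.0013],0.2,1]]'; python3 m.py
```

```text
t: 27.0
eef_pos: [558.5, -129.7, 81.9]
tcp_rot: [3.141, -0.0, 0.673]
ft_force: [0.7, -2.9, -1.3]
opening: 0.166
grip_force: 29.7
t: 28.25
eef_pos: [558.7, -129.8, 81.3]
tcp_rot: [3.14, -0.001, 0.497]
ft_force: [1.1, -5.5, 0.1]
opening: 0.167
grip_force: 29.7
mz 0.232 tau6 -0.016
```

```bash
python3 -m inch '[[[0,0,0.0006],0.1,1],[[0,0,0.0006],0.1,1],[[0,0,0.0006],0.1,1],[[0,0,0.0006],0.1,1],[[0,0,0.0006],0.1,1],[[0,0,0.0006],0.1,1],[[0,0,0.0006],0.1,1],[[0,0,0.0006],0.1,1],[[0,0,0.0006],0.1,1],[[0,0,0.0006],0.1,1]]'; python3 m.py
```

```text
t: 29.5
eef_pos: [558.7, -129.9, 81.0]
tcp_rot: [3.14, -0.001, 0.41]
ft_force: [1.2, -5.5, 0.9]
opening: 0.17
grip_force: 29.7
mz 0.209 tau6 0.157
```

```bash
python3 -m inch '[[[0,0,0.0006],0.1,1],[[0,0,0.0006],0.1,1],[[0,0,0.0006],0.1,1],[[0,0,0.0006],0.1,1],[[0,0,0.0006],0.1,1],[[0,0,0.0006],0.1,1],[[0,0,0.0006],0.1,1],[[0,0,0.0006],0.1,1],[[0,0,0.0006],0.1,1],[[0,0,0.0006],0.1,1]]'; python3 m.py
```

```text
t: 30.75
eef_pos: [558.7, -130.0, 80.8]
tcp_rot: [3.14, -0.001, 0.323]
ft_force: [0.5, -6.8, 2.1]
opening: 0.17
grip_force: 29.8
mz 0.283 tau6 0.215
```

```bash
python3 -m inch '[[[0,0,0],0,-0.2],[[0,0,0],0,-0.2],[[0,0,0],0,-0.2],[[0,0,-0.5],0,-0.2],[[0,0,-0.5],0,-0.2],[[0.415,-0.194,0],0,-0.2],[[0.415,-0.194,0],0,-0.2],[[0.415,-0.194,0],0,-0.2],[[0.415,-0.194,0],0,-0.2],[[0,0,0],-0.57,-0.2]]'
python3 -m inch '[[[0,0,0],-1,-0.2],[[0,0,0.3],-1,-0.2],[[0,0,0.3],-1,-0.2],[[0,0,0.3],-1,-0.2],[[0,0,0.06],0,-0.2],[[0,0,0],0,1],[[0,0,0],0,1],[[0,0,0],0,1],[[0,0,0],0,1],[[0,0,0],0,1]]'; python3 m.py
```

```text
t: 32.0
eef_pos: [638.7, -52.1, 139.9]
tcp_rot: [-3.141, 0.0, 0.375]
ft_force: [-0.4, -1.2, -0.6]
opening: 0.603
grip_force: 0.0
t: 33.25
eef_pos: [638.5, -54.1, 83.0]
tcp_rot: [3.14, -0.001, 0.722]
ft_force: [1.2, -2.0, 0.4]
opening: 0.169
grip_force: 30.0
mz -0.122 tau6 -0.11
```

```bash
python3 -m inch '[[[0,0,0.0065],1,1],[[0,0,0.0065],1,1],[[0,0,0.0065],1,1],[[0,0,0.0065],1,1],[[0,0,0.0026],0.4,1],[[0,0,0.0013],0.2,1],[[0,0,0.0013],0.2,1],[[0,0,0.0013],0.2,1],[[0,0,0.0013],0.2,1],[[0,0,0.0013],0.2,1]]'; python3 m.py
```

```text
t: 34.5
eef_pos: [638.7, -54.5, 80.9]
tcp_rot: [3.14, -0.002, 0.25]
ft_force: [1.9, -5.0, -0.2]
opening: 0.167
grip_force: 30.0
mz 0.133 tau6 -0.111
```

```bash
python3 -m inch '[[[0,0,0.0013],0.2,1],[[0,0,0.0013],0.2,1],[[0,0,0.0013],0.2,1],[[0,0,0.0013],0.2,1],[[0,0,0.0013],0.2,1],[[0,0,0.0006],0.1,1],[[0,0,0.0006],0.1,1],[[0,0,0.0006],0.1,1],[[0,0,0.0006],0.1,1],[[0,0,0.0006],0.1,1]]'; python3 m.py
```

```text
t: 35.75
eef_pos: [638.8, -54.6, 80.5]
tcp_rot: [3.14, -0.002, 0.12]
ft_force: [2.0, -6.0, 0.5]
opening: 0.165
grip_force: 30.0
mz 0.138 tau6 0.059
```

```bash
python3 -m inch '[[[0,0,0.0006],0.1,1],[[0,0,0.0006],0.1,1],[[0,0,0.0006],0.1,1],[[0,0,0.0006],0.1,1],[[0,0,0.0006],0.1,1],[[0,0,0.0006],0.1,1],[[0,0,0.0006],0.1,1],[[0,0,0.0006],0.1,1],[[0,0,0.0006],0.1,1],[[0,0,0.0006],0.1,1]]'; python3 m.py
```

```text
t: 37.0
eef_pos: [638.8, -54.7, 80.2]
tcp_rot: [3.14, -0.002, 0.032]
ft_force: [3.0, -6.5, 2.1]
opening: 0.169
grip_force: 30.0
mz 0.151 tau6 0.119
```

```bash
python3 -m inch '[[[0,0,0.0013],0.2,1],[[0,0,0.0013],0.2,1],[[0,0,0.0013],0.2,1],[[0,0,0.0006],0.1,1],[[0,0,0.0006],0.1,1],[[0,0,0.0006],0.1,1],[[0,0,0.0006],0.1,1],[[0,0,0.0006],0.1,1],[[0,0,0.0006],0.1,1],[[0,0,0.0006],0.1,1]]'; python3 m.py
```

```text
t: 38.25
eef_pos: [638.9, -54.8, 79.9]
tcp_rot: [3.14, -0.003, -0.081]
ft_force: [0.8, -7.4, 2.6]
opening: 0.166
grip_force: 30.0
mz 0.342 tau6 0.195
```

```bash
python3 -m inch '[[[0,0,0],0,-0.2],[[0,0,0],0,-0.2],[[0,0,0],0,-0.2],[[0,0,-0.5],0,-0.2],[[0,0,-0.5],0,-0.2],[[-0.52,0.026,0],0,-0.2],[[-0.52,0.026,0],0,-0.2],[[-0.52,0.026,0],0,-0.2],[[-0.52,0.026,0],0,-0.2],[[-0.52,0.026,0],0,-0.2]]'
python3 -m inch '[[[0,0,0],-1,-0.2],[[0,0,0],-1,-0.2],[[0,0,0],-1,-0.2],[[0,0,0],-1,-0.2],[[0,0,0],-1,-0.2],[[0,0,0.15],-1,-0.2],[[0,0,0.2],-1,-0.2],[[0,0,0.2],-1,-0.2],[[0,0,0.2],-1,-0.2],[[0,0,0.2],-1,-0.2]]'; python3 m.py
```

```text
t: 39.5
eef_pos: [480.8, -48.5, 139.2]
tcp_rot: [-3.142, -0.0, -0.081]
ft_force: [0.5, -0.1, -0.1]
opening: 0.6
grip_force: 0.0
t: 40.75
eef_pos: [481.9, -48.6, 81.8]
tcp_rot: [3.142, -0.0, 0.794]
ft_force: [0.1, -0.6, 0.8]
opening: 0.599
grip_force: 0.0
mz 0.053 tau6 1.153
```

```bash
python3 -m inch '[[[0,0,-0.015],-0.85,-0.2],[[0,0,0],-0.85,-0.2],[[-0.01,0.028,0],0,1],[[0,0,0],0,1],[[0,0,0],0,1],[[0,0,0],0,1],[[0,0,0],0,1],[[0,0,0.0065],1,1],[[0,0,0.0065],1,1],[[0,0,0.0065],1,1]]'
python3 -m inch '[[[0,0,0.0065],1,1],[[0,0,0.0065],1,1],[[0,0,0.0026],0.4,1],[[0,0,0.0013],0.2,1],[[0,0,0.0013],0.2,1],[[0,0,0.0013],0.2,1],[[0,0,0.0013],0.2,1],[[0,0,0.0013],0.2,1],[[0,0,0.0013],0.2,1],[[0,0,0.0013],0.2,1]]';python3 m.py
```

```text
t: 42.0
eef_pos: [482.7, -50.1, 82.0]
tcp_rot: [-3.141, 0.0, 0.675]
ft_force: [-1.4, 0.6, 0.8]
opening: 0.168
grip_force: 30.0
t: 43.25
eef_pos: [482.9, -50.3, 80.5]
tcp_rot: [3.141, -0.0, 0.345]
ft_force: [-2.3, -3.4, 4.9]
opening: 0.167
grip_force: 30.0
mz 0.174 tau6 -0.1
```

Turned 0.60 so far; I'm continuing carefully.

```bash
python3 -m inch '[[[0,0,0.0006],0.1,1],[[0,0,0.0006],0.1,1],[[0,0,0.0006],0.1,1],[[0,0,0.0006],0.1,1],[[0,0,0.0006],0.1,1],[[0,0,0.0006],0.1,1],[[0,0,0.0006],0.1,1],[[0,0,0.0006],0.1,1],[[0,0,0.0006],0.1,1],[[0,0,0.0006],0.1,1]]'; python3 m.py
```

```text
t: 44.5
eef_pos: [482.9, -50.3, 80.3]
tcp_rot: [3.141, -0.0, 0.259]
ft_force: [-3.4, -3.3, 6.3]
opening: 0.166
grip_force: 30.0
mz 0.213 tau6 0.074
```

```bash
python3 -m inch '[[[0,0,0.0006],0.1,1],[[0,0,0.0006],0.1,1],[[0,0,0.0006],0.1,1],[[0,0,0.0006],0.1,1],[[0,0,0.0006],0.1,1],[[0,0,0.0006],0.1,1],[[0,0,0.0006],0.1,1],[[0,0,0.0006],0.1,1],[[0,0,0.0006],0.1,1],[[0,0,0.0006],0.1,1]]'; python3 m.py
```

```text
t: 45.75
eef_pos: [482.9, -50.4, 80.0]
tcp_rot: [3.141, -0.0, 0.172]
ft_force: [-3.4, -4.2, 8.6]
opening: 0.166
grip_force: 30.0
mz 0.273 tau6 0.133
```

```bash
python3 -m inch '[[[0,0,0],0,-0.2],[[0,0,0],0,-0.2],[[0,0,0],0,-0.2],[[0,0,-0.5],0,-0.2],[[0,0,-0.5],0,-0.2],[[0.382,-0.254,0],0,-0.2],[[0.382,-0.254,0],0,-0.2],[[0.382,-0.254,0],0,-0.2],[[0.382,-0.254,0],0,-0.2],[[0,0,0],-0.65,-0.2]]'
python3 -m inch '[[[0,0,0.2],-0.7,-0.2],[[0,0,0.3],0,-0.2],[[0,0,0.3],0,-0.2],[[0,0,0.15],0,-0.2],[[0,0,0],0,1],[[0,0,0],0,1],[[0,0,0],0,1],[[0,0,0],0,1],[[0,0,0],0,1],[[0,0,0],0,1]]'; python3 m.py
python3 -m inch '[[[0,0,0],0.06,1],[[0,0,0],0.06,1],[[0,0,0],0.06,1],[[0,0,0],0.06,1],[[0,0,0],0.06,1],[[0,0,0],0.06,1],[[0,0,0],0.06,1],[[0,0,0],0.06,1],[[0,0,0],0.06,1],[[0,0,0],0.06,1]]'; python3 m.py
```

```text
t: 47.0
eef_pos: [563.8, 26.8, 139.4]
tcp_rot: [-3.141, -0.0, 0.231]
ft_force: [-0.8, 0.5, -0.3]
opening: 0.601
grip_force: 0.0
t: 48.25
eef_pos: [563.0, 25.4, 82.9]
tcp_rot: [3.141, -0.001, 0.29]
ft_force: [-0.3, -2.1, 2.8]
opening: 0.177
grip_force: 27.9
mz 0.238 tau6 0.208
t: 49.5
eef_pos: [562.9, 25.5, 82.8]
tcp_rot: [3.141, -0.0, 0.237]
ft_force: [1.2, -4.9, 5.3]
opening: 0.184
grip_force: 28.1
mz 0.314 tau6 0.173
```

```bash
python3 -m inch '[[[0,0,0],0,-0.2],[[0,0,0],0,-0.2],[[0,0,0],0,-0.2],[[0,0,0],0,-0.2],[[0,0,-0.4],0,-0.2],[[0,0,-0.5],0,-0.2],[[0,0,-0.5],0,-0.2],[[0,0,-0.5],0,-0.2],[[0,0,-0.5],0,-0.2],[[0,0,-0.5],0,-0.2]]'
python3 -c "
from h import *
c=eyes.read_camera('wrist');save(c,'w5.png');s=eyes.read_camera('side');save(dict(pixels=cv2.resize(s['pixels'][200:310,280:420],None,fx=5,fy=5)),'s5.png')"
```

```text
t: 50.75
eef_pos: [562.6, 25.6, 257.7]
tcp_rot: [-3.141, 0.0, 0.237]
ft_force: [-1.3, -0.1, -0.7]
opening: 0.6
grip_force: 0.0
```

View pics/s5.png

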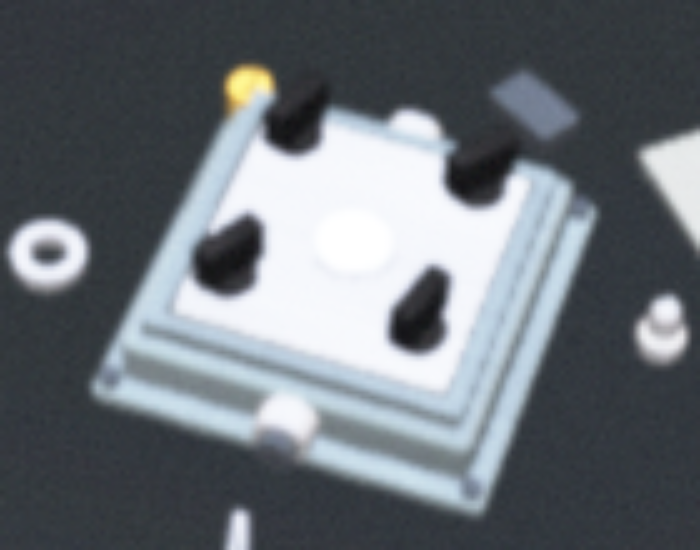

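The cover lies evenly inside the lip, all four knobs are turned down (at about (295,115), (485,165), (230,255) and (418,310) in the crop), and the gripper is clear of them. I'm handing in.

```bash
python3 -c "
from h import *
print(env.job_done())"
```

```text
the job is handed in; nothing more can be done
None
```

I clamped the cover in two passes (A, C, B, D) and handed the job in at about 51 s: all four knobs felt firm at an estimated 34–50 N while turning (limit 70 N), knobA got a small extra check turn at the end, and no verdict came back.

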